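Put the microscope and the test piece away in the leaning rack

TASK

The inspection is finished: put the standing pocket microscope away first, wide end down, into the wide pocket of the leaning rack, and then the steel test piece, end down, into the narrow pocket. Keep hold of each one until its lower end is well inside its pocket, then let it drop so that it stands on the pocket's floor. Leave the casting and the round steel block where they are.

Things in the scene. Friction and masses are not known exactly. Their poses are not given: they have to be found in the camera images.
- microscope: pocket measuring microscope, a stepped round tube 150 mm long, 0.15 to 0.3 kg, black with a steel collar, standing upright on the bench on its wide end; the wide end is 34 mm in diameter for the lower 74 mm, a cone goes to 82 mm, and the upper barrel is 26 mm in diameter from 82 mm to the top at 150 mm; origin at the centre of the wide end's face, z along the tube towards the narrow (eyepiece) end
- test_piece: plain steel tensile test piece, round, 130 mm long, 0.21 to 0.42 kg, standing upright on the bench on one head: two equal heads 22 mm in diameter and 40 mm long, between them a thinner waist 16 mm in diameter; origin at the centre of its lower end's face, z along its axis upwards
- test_piece_mid (a point): the middle of the test piece on its axis, 65 mm from either end; axes as the test piece
- rack: fixed grey steel rack: a base plate 150 by 200 mm on the bench carrying two square pockets side by side, 100 mm apart centre to centre, both leaning 30 degrees from vertical towards the rack's front; a tie bar behind the pockets stays below their mouths. Origin on the bench under the middle of the rack; front is -x, y along the row of pockets, z up
- wide_pocket: the wide pocket of the rack (on the rack's +y side): a square box open at its upper end, 46 by 46 mm inside, walls 4 mm thick, 80 mm deep; origin at the centre of its inner floor (35 mm above the bench), z along the leaning pocket towards its open mouth, whose centre is at z = 80 mm; y as the rack's y
- narrow_pocket: the narrow pocket of the rack (on the rack's -y side): the same but 34 by 34 mm inside, walls 4 mm thick, 80 mm deep; origin at the centre of its inner floor (35 mm above the bench), z along the leaning pocket towards its open mouth at z = 80 mm; y as the rack's y
- casting: bystander: dark grey iron casting, a curved rim with a flat foot, about 125 by 210 mm and 50 mm high, 2.2 kg, loose on the bench; origin under its middle
- hardness_block: bystander: round polished steel block, 64 mm in diameter, 16 mm high, 0.4 kg, loose on the bench; origin at the centre of its underside
Things that resemble listed ones, but are neither listed nor needed, are in the scene too. There is more than one size of the microscope; the job needs the smallest.

How it is judged:
By the outcome, as a careful person would: the job done as asked, in the order asked, and still so for the second after the job is handed in, with the robot touching nothing.
It also fails if it takes over 64 s, if anything falls off the work surface, if the arm or the gripper's body presses on something with over 40 N, if the wrist force passes 120 N, or if a joint passes its speed limit or range.

ROBOT

A 6-joint arm with a two-finger parallel gripper is mounted at the origin on the work surface. World frame = base frame: x ahead of the robot, y to its left, z up, the work surface at z = 0. Lengths are in mm, angles in rad, forces in N, time in s.
With the tool pointing down it reaches from about 275 to 825 mm from the base axis. Payload 4.9 kg.
Tool frame: the origin (TCP) lies at the very end of the fingers, on their centre line; the grasp point (between the pads) lies 19 mm behind it; z points along the fingers, y is the line along which they close (so a half turn about z gives the same grasp; the last joint's range is limited). The gripper opens to 85 mm and grips with 20 to 120 N. Pads are 22 mm wide; open, the fingers measure 114 mm over their backs; the gripper's body (76 mm by 85 mm) begins 54 mm behind the grasp point. The pads swing forward as they close: fully open they stand 13 mm farther back than shut.
Start: joints at [-1.465, 0.326, -0.193, 1.052, 0, 1.437], TCP at [130.641, -534.277, 208.681] pointing down, gripper open.
Joint ranges: [-2.65, 2.65], [-0.97, 1.79], [-1.3, 1.35], [-1.93, 2.1], [-1.47, 1.37], [-3.14, 3.14]. Speed limits (rad/s): [2.57, 2.57, 3.14, 3.14, 3.14, 3.14].

INTERFACE

Orientations are given as [roll, pitch, yaw] about the fixed x, y, z axes, in that order (R = Rz(yaw) Ry(pitch) Rx(roll)).
In Python, from bench import bot, solve_ik, imaging gives the robot as it stands. Calls block until the motion is done:
- bot.move_ptp(position, orientation): joint-space move of the TCP to a pose.
- bot.movel(position, rot=None, max_speed=150, threshold=None): straight line of the TCP; rot=None keeps the orientation; max_speed is the mean speed in mm/s. With threshold (N) it stops when the force on the tool has changed by that much, and returns True; else False.
- bot.move_j(angles): joint-space move.
- bot.grip(opening, effort=None): opening from 0.0 (shut) to 1.0 (fully open); effort is the grip in N (None keeps the last); returns when the fingers have stopped.
- bot.dwell(seconds).
- solve_ik(position, orientation): joint angles nearest the present ones, or None.
- bot.get_state(): the state.
- imaging.capture(name): name is "scene" or "side" or "wrist"; returns the picture (480x640x3 uint8, blue, green, red); there is no depth.
- imaging.camera_model(name): a dict with "K" (3x3 intrinsics, pixels), "k1" (the pictures are not rectified: a ray, as slopes to the right and down, at radius r is drawn at 1 + k1 r^2 times it, then the intrinsics apply), "position" and "rotation" of the camera in the world. Camera axes: x right, y up, looking along -z (the intrinsics and any distortion apply to the point x, -y, -z); pixel columns grow to the right and rows downward; lengths in mm; the calibration is good to about 2 mm. A picture is of the moment at which its call begins: read the wrist's pose just before it. camera_model takes no time and is no camera call; for the wrist camera it gives the pose at the moment of the call.
A pose or a line that the arm cannot do raises bot.IKError and nothing moves.
- bot.sign_off(): hands the job in; it is judged then, once.
The state is a dict: "t": time; "qpos": joint angles; "joint_velocities": joint speeds; "effort": joint torques, N m; "tcp_pos": TCP position; "orientation": TCP orientation; "contact_force": force on the tool from outside, world axes, zero at the start; "wrist_torque": the same for the moment, N m; "opening": opening from 0.0 (shut) to 1.0 (fully open); "gripper_force": force on a finger pad.
Only numpy, scipy, OpenCV 4.12 (cv2) and the standard library are available. Lean on these libraries where they do the work, as an engineer would, in place of code of your own. Each camera call takes 0.05 s, during which the arm holds its last target. There are 200 camera calls.

## Working session

There is one attempt and no reset: what is moved stays moved. The work goes in short steps, each a Python script; the robot and the scene stay as the last script left them, time stands still between calls to the robot, and variables do not carry over. Pictures are saved under pics/ and viewed, at most 13 in all, crops included, and the job is handed in when it is done.

```bash
ls; mkdir -p pics
python3 - <<'E'
from bench import bot, imaging
import cv2, numpy as np
for n in ("scene","side"):
    im=imaging.capture(n); cv2.imwrite(f"pics/{n}0.png",im)
    m=imaging.camera_model(n); print(n,np.round(m["K"],1).tolist(),m["k1"],np.round(m["position"]),np.round(m["rotation"],3).tolist())
print(bot.get_state())
E
```

```text
pics
scene [[457.5, 0.0, 314.1], [0.0, 457.5, 236.2], [0.0, 0.0, 1.0]] -0.0978680776116873 [1256.   93.  815.] [0.756, 0.007, 1.736]
side [[509.8, 0.0, 316.8], [0.0, 509.8, 242.8], [0.0, 0.0, 1.0]] 0.02602232620896545 [190. 752. 849.] [0.84, -0.004, -2.715]
{'t': 0.1, 'qpos': array([-1.46523504e+00,  3.26852850e-01, -1.93488783e-01,  1.05203491e+00,
       -1.33230523e-05,  1.43658501e+00]), 'joint_velocities': array([ 0.0009266 , -0.00051904,  0.0030389 ,  0.00060374,  0.00039576,
       -0.00069563]), 'effort': array([ 4.71896074e-04, -4.44239581e+01,  2.63037926e+01,  7.96814536e-03,
       -1.13531848e-04,  7.94925992e-07]), 'tcp_pos': array([ 130.55486571, -533.69051397,  207.98753993]), 'orientation': array([-3.14002486e+00, -1.98243586e-04,  2.39772459e-01]), 'contact_force': array([ 0.2400383 , -0.47211797,  0.38102099]), 'wrist_torque': array([ 0.03785823, -0.04319807, -0.00973433]), 'gripper_force': 0.0, 'opening': 1.0002207076283018}
```

View pics/scene0.png

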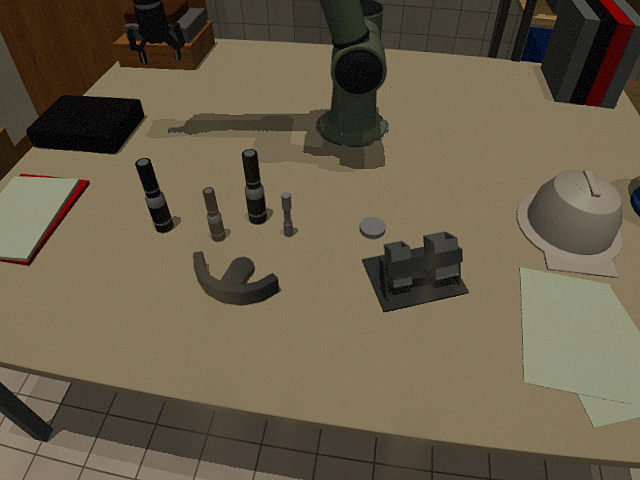

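View pics/side0.png

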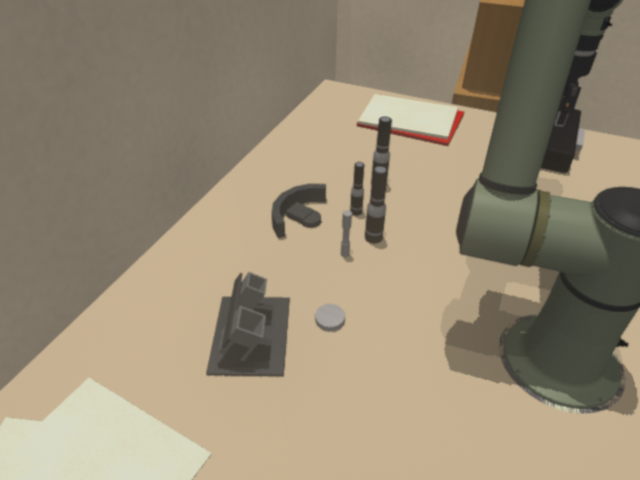

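Scene view: the small microscope spans (209,190)–(217,240), between two larger ones at (155,195) and (254,187). The test piece is at (288,215), the rack at (415,275) and the block at (373,228). Side view: small microscope (358,190), test piece (346,235), rack (250,335) with the wide pocket's mouth at about (249,325). Next I'll zoom in and triangulate.

```bash
cat > h.py <<'E'
import numpy as np, cv2
from scipy.spatial.transform import Rotation as Ro
def rot(r):
    r=np.array(r); return Ro.from_euler('xyz',r).as_matrix() if r.size==3 else r
def ray(m,px):
    K=np.array(m["K"]); d=np.array([(px[0]-K[0,2])/K[0,0],(px[1]-K[1,2])/K[1,1]]); u=d.copy()
    for _ in range(20): u=d/(1+m["k1"]*(u@u))
    v=rot(m["rotation"])@np.array([u[0],-u[1],-1]); return np.array(m["position"]),v/np.linalg.norm(v)
def plane(m,px,z):
    p,v=ray(m,px); return p+v*(z-p[2])/v[2]
def tri(rays):
    A=sum(np.eye(3)-np.outer(v,v) for p,v in rays); b=sum((np.eye(3)-np.outer(v,v))@p for p,v in rays)
    x=np.linalg.solve(A,b); return x,[round(float(np.linalg.norm((np.eye(3)-np.outer(v,v))@(x-p))),1) for p,v in rays]
def proj(m,X):
    c=rot(m["rotation"]).T@(np.array(X)-m["position"]); u=np.array([c[0],-c[1]])/-c[2]; u=u*(1+m["k1"]*(u@u))
    K=np.array(m["K"]); return u*[K[0,0],K[1,1]]+K[:2,2]
E
python3 - <<'E'
from h import *
from bench import imaging
M={n:imaging.camera_model(n) for n in ("scene","side")}
for nm,a,b in (("mic",(217,238),(357,212)),("test",(289,234),(346,255)),("block",(373,228),(330,317))):
    print(nm,plane(M["scene"],a,0).round(),plane(M["side"],b,0).round())
o=np.zeros((600,800,3),np.uint8)
for k,(n,x,y,w,h) in enumerate((("scene",355,225,120,90),("side",190,260,160,120))):
    im=cv2.imread(f"pics/{n}0.png")[y:y+h,x:x+w]; im=cv2.convertScaleAbs(im,alpha=1.8)
    o[:, k*400:(k+1)*400][:300]=cv2.resize(im,(400,300),interpolation=cv2.INTER_CUBIC)
for k,(n,x,y,w,h) in enumerate((("scene",190,175,120,90),("side",310,150,160,120))):
    im=cv2.imread(f"pics/{n}0.png")[y:y+h,x:x+w]; im=cv2.convertScaleAbs(im,alpha=1.8)
    o[300:, k*400:(k+1)*400]=cv2.resize(im,(400,300),interpolation=cv2.INTER_CUBIC)
cv2.imwrite("pics/z1.png",o)
E
```

```text
mic [ 543. -273.    0.] [ 532. -268.   -0.]
test [ 502. -101.    0.] [ 496. -100.    0.]
block [449. 101.  -0.] [454.  94.   0.]
```

View pics/z1.png

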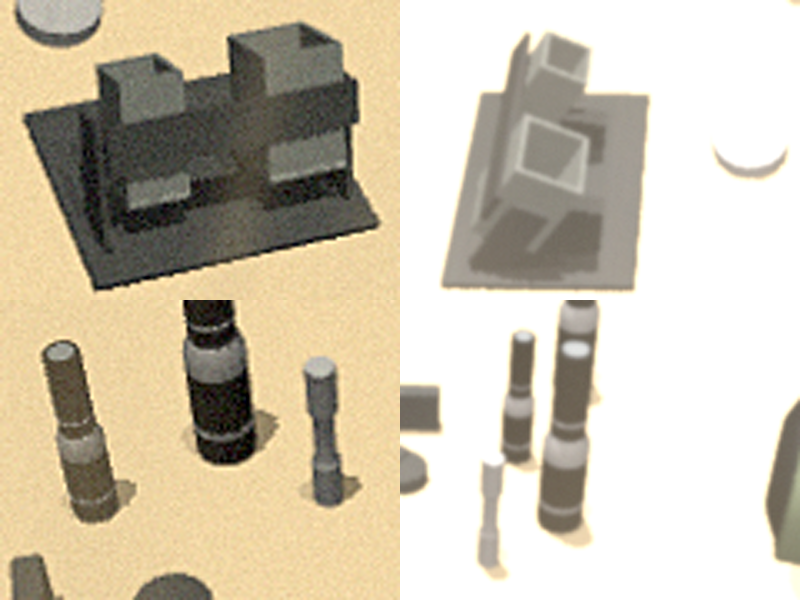

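The crops show the rack's plate corners, both mouths opening towards the robot, and the small microscope standing clear of the large ones. Next I'll triangulate the rack's plate corners and rims and check the wrist camera's mount.

Run:
```python
from h import *
from bench import imaging,bot,solve_ik
M={n:imaging.camera_model(n) for n in ("scene","side")}
S=lambda a:(355+a[0]/3.3333-.35,225+a[1]/3.3333-.35)
D=lambda a:(190+(a[0]-400)/2.5-.3,260+a[1]/2.5-.3)
# corner names: back-right(-y,-x) etc
pairs={"p_-x-y":((25,117),(648,95)) ,"x":((97,290),(480,93)),"p+x+y":((380,222),(442,287))}
# scene left = -y ; near = +x. side: right=-x, top=-y
c={}
for k,(a,b) in pairs.items():
    r=tri([ray(M["scene"],S(a)),ray(M["side"],D(b))]); c[k]=r[0]; print(k,r[0].round(1),r[1])
print("p-x+y side",plane(M["side"],D((633,289)),6).round(1))
c=list(c.values()); print("edges",np.linalg.norm(c[0]-c[1]),np.linalg.norm(c[1]-c[2]),"centre",(c[0]+c[2])/2, "yaw",np.degrees(np.arctan2(*(c[1]-c[0])[[1,0]])),np.degrees(np.arctan2(*(c[2]-c[1])[[1,0]]))-90)
for n,b,s in (("big1",(257,219),None),("big2",(164,228),None)): print(n,plane(M["scene"],b,0).round())
P=lambda a:(190+a[0]/3.3333-.35,175+(a[1]-300)/3.3333-.35)
Q=lambda a:(310+(a[0]-400)/2.5-.3,150+(a[1]-300)/2.5-.3)
for n,a,b in (("mic top",(62,351),(523,336)),("test top",(320,367),(493,461))):
    print(n,tri([ray(M["scene"],P(a)),ray(M["side"],Q(b))]))
w=imaging.camera_model("wrist"); s=bot.get_state(); T=rot(s["orientation"])
print("wrist cam in tool",T.T@(np.array(w["position"])-s["tcp_pos"]),(T.T@rot(w["rotation"])).round(3),w["K"][0],w["k1"])
for pos,o in (((540,-270,230),(np.pi,0,0)),((500,-100,200),(np.pi,0,0)),((520,190,330),(np.pi,-np.pi/6,0.1)),((540,190,180),(np.pi,-np.pi/6,.1)),((540,90,180),(np.pi,-np.pi/6,.1))):
    print(pos,solve_ik(pos,o))
```

```text
p_-x-y [558.4  84.1   2.9] [0.5, 0.5]
x [695.1 143.4   2.5] [0.2, 0.2]
p+x+y [613.3 326.2   3.2] [0.2, 0.2]
p-x+y side [477.8 268.4   6. ]
edges 148.96498278977643 200.28284392803 centre [585.85104452 205.15373833   3.0450544 ] yaw 23.427870065169362 24.119844019861716
big1 [ 463. -192.    0.]
big2 [ 531. -418.   -0.]
mic top (array([ 536.48934673, -270.37837769,  149.3105176 ]), [0.7, 0.7])
test top (array([ 499.63025721, -102.62235942,  125.18297527]), [1.0, 1.0])
wrist cam in tool [  74.79595291   -0.22440612 -165.0151728 ] [[-0.     0.956  0.293]
 [ 1.     0.     0.   ]
 [ 0.     0.293 -0.956]] [333.92876184   0.         319.0134326 ] -0.014062510738140426
(540, -270, 230) [-0.58585871  0.41513218 -0.00567012  1.14999403  0.          2.55573394]
(500, -100, 200) [-0.34224301  0.25862461 -0.30977944  1.00239228  0.          2.79934965]
(520, 190, 330) [ 0.26593231 -0.11667824 -0.5358565   0.63398723 -0.08268012 -2.9975618 ]
(540, 190, 180) [ 0.25310116  0.06531322 -0.77740276  0.20956138 -0.07632596 -3.00874447]
(540, 90, 180) [ 3.10197519e-04  5.45644141e-03 -8.41241581e-01  2.02652068e-01
  4.97829427e-02  3.05518729e+00]
```

Residuals are sub-millimetre: rack centre (585.9, 205.2) with yaw 23.8°, microscope axis (537, -270), test piece axis (500, -102). Now the wrist views, rack first, then hovering over both parts.

```bash
cat >> h.py <<'E'
YR=np.radians(23.8); RC=np.array([585.85,205.15,0])
RP=Ro.from_euler('xyz',[0,-np.pi/6,YR])
def eul(R): return list(R.as_euler('xyz'))
PK=eul(RP*Ro.from_euler('y',np.pi))
UP=lambda yaw: [np.pi,0,yaw]
rz=Ro.from_euler('z',YR).as_matrix()
E
python3 - <<'E'
from h import *
from bench import imaging,bot,solve_ik
import json
def snap(n):
    m=imaging.camera_model("wrist"); im=imaging.capture("wrist"); cv2.imwrite(f"pics/{n}.png",im)
    m={k:(np.array(v).tolist()) for k,v in m.items()}; json.dump(m,open(f"pics/{n}.json","w"))
z=RP.as_matrix()[:,2]
s=bot.get_state()
view=RC+rz@[-40,0,104]+z*130
print(PK,solve_ik(view,PK))
p=s["tcp_pos"]; bot.movel([p[0],p[1],330],max_speed=250)
bot.move_ptp(list(view),PK); bot.dwell(.2); snap("w_rack")
print(bot.get_state()["t"])
bot.move_ptp([499.5,-102,300],UP(np.pi*.999)); bot.dwell(.2); snap("w_test"); print(bot.get_state()["qpos"])
bot.move_ptp([537,-270,300],UP(np.pi*.999)); bot.dwell(.2); snap("w_mic")
s=bot.get_state(); print(s["t"],s["tcp_pos"],s["qpos"])
o=np.hstack([cv2.imread(f"pics/{n}.png")[:, 120:520] for n in("w_test","w_mic")]); cv2.imwrite("pics/w_tm.png",o)
E
```

```text
[np.float64(-3.141592653589793), np.float64(0.5235987755982987), np.float64(-2.7262042916151428)] [ 0.06798819 -0.10676406 -0.82983128  0.35038423  0.17106025 -0.30386378]
3.725
[-3.44772612e-01  2.04659799e-01 -1.22727236e-01  1.24342141e+00
  1.33091389e-04 -3.43163922e-01]
6.0083 [ 537.18131958 -268.63334582  300.55348027] [-5.86648053e-01  3.85020028e-01  1.26248991e-01  1.31146626e+00
  1.55688735e-04 -5.85413025e-01]
```

View pics/w_rack.png

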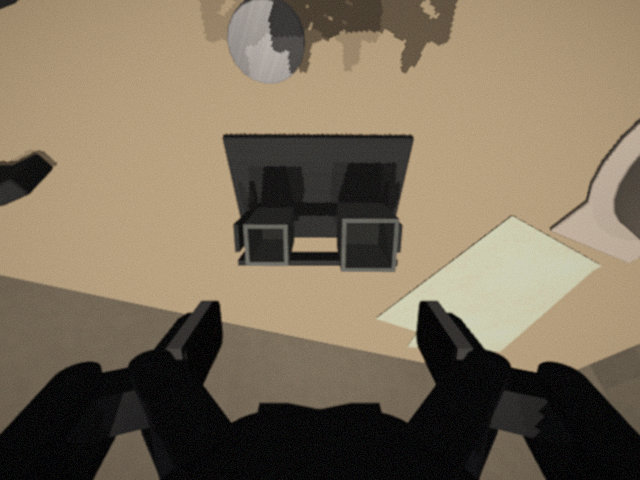

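View pics/w_tm.png

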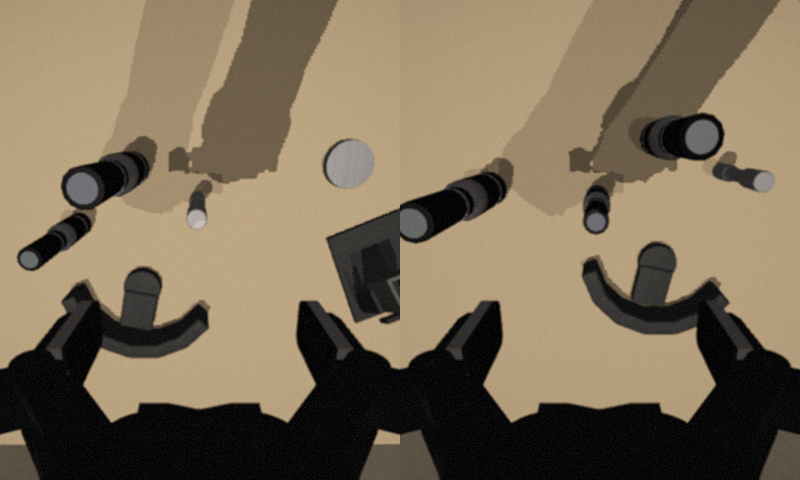

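Wrist views: the mouths are centred near (267,245) (narrow) and (369,245) (wide). The test piece's top disc is at (317,218), the microscope's eyepiece at (316,222). I'll refine these with contours.

Run:
```python
from h import *
import json
def load(n): return cv2.cvtColor(cv2.imread(f"pics/{n}.png"),cv2.COLOR_BGR2GRAY),json.load(open(f"pics/{n}.json"))
g,m=load("w_rack")
rim=cv2.inRange(g,75,140)
for n,x0,y0,x1,y1 in (("narrow",238,219,296,270),("wide",335,212,404,276)):
    sub=rim[y0:y1,x0:x1]
    N,lab,st,_=cv2.connectedComponentsWithStats(sub); 
    i=1+np.argmax(st[1:,4]); ys,xs=np.where(lab==i); pts=np.stack([xs+x0,ys+y0],1).astype(np.float32)
    r=cv2.minAreaRect(pts); X=plane(m,r[0],104.3); print(n,r,len(xs),X.round(1),"rack frame",(rz.T@(X-RC)).round(1))
    print("  sizes",[ (rz.T@(plane(m,c,104.3)-RC)).round(1).tolist() for c in cv2.boxPoints(r)])
for n,c,z,lo,hi in (("w_test",(317,218),130,150,256),("w_mic",(316,222),150,60,140)):
    g,m=load(n); x0,y0=c[0]-16,c[1]-16; sub=g[y0:y0+32,x0:x0+32]
    N,lab,st,ce=cv2.connectedComponentsWithStats(cv2.inRange(sub,lo,hi)); L=lab[16,16]
    print(n,st[L],ce[L]+[x0,y0],plane(m,ce[L]+[x0,y0],z).round(1)); print(g[c[1],c[0]-14:c[0]+14])
```

```text
narrow ((266.5, 244.5), (57.0, 41.0), 0.0) 697 [592.2 152.3 104.3] rack frame [-15.5 -50.9 104.3]
  sizes [[15.6, -84.0, 104.3], [-42.9, -73.5, 104.3], [-42.8, -22.0, 104.3], [15.7, -25.1, 104.3]]
wide ((368.5, 241.5), (59.0, 67.0), 90.0) 927 [549.  240.1 104.3] rack frame [-19.6  46.9 104.3]
  sizes [[-57.2, 13.6, 104.3], [-57.1, 72.1, 104.3], [25.9, 87.1, 104.3], [25.7, 16.4, 104.3]]
w_test [  0   0  32  32 798] [316.39223058 220.12030075] [ 502.8 -103.2  130. ]
[167 169 160 153 153 163 178 175 173 171 179 168 174 172 174 172 171 170
 173 171 174 169 151 135 143 161 169 167]
w_mic [  6   7  20  19 295] [315.61694915 221.68813559] [ 538.  -271.5  150. ]
[131  80  44  43  63  91 104 113 111 109 111 105 116 107 111 113 108 113
 111 112 113 114 104  78  45  44  73 126]
```

Run:
```python
from h import *
a=cv2.imread("pics/w_rack.png")[205:280,230:410]; a=cv2.resize(a,None,fx=4,fy=4,interpolation=cv2.INTER_CUBIC)
b=cv2.imread("pics/w_test.png")[190:250,272:362]; b=cv2.resize(b,None,fx=4,fy=4,interpolation=cv2.INTER_CUBIC)
o=np.zeros((540,720,3),np.uint8); o[:300]=cv2.convertScaleAbs(a,alpha=1.6); o[300:540,:360]=b
cv2.imwrite("pics/z2.png",o)
```

```text
(no output)
```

View pics/z2.png

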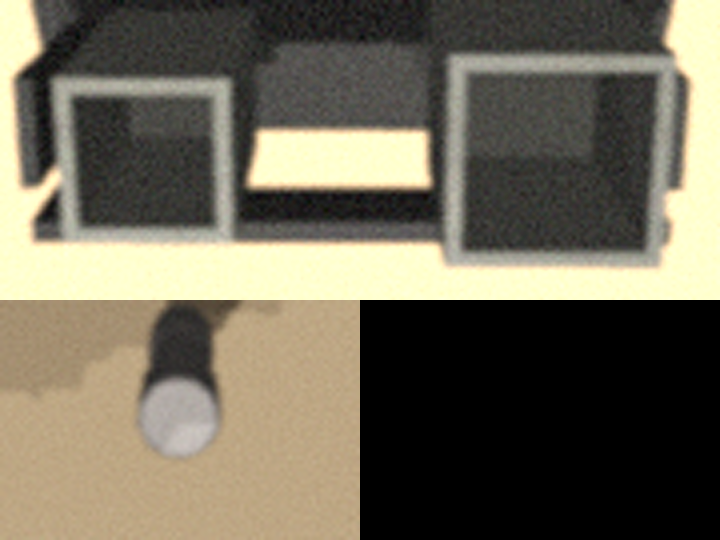

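Crop: narrow rim corners (53,79)–(232,240) and wide rim corners (447,55)–(667,265) in crop pixels. The test piece's disc is centred at (179,416).

Run:
```python
from h import *
import json
m=json.load(open("pics/w_rack.json")); n=RP.as_matrix()[:,2]; y=rz[:,1]; u=RP.as_matrix()[:,0]
P=lambda a:(230+a[0]/4-.375,205+a[1]/4-.375)
Q={"narrow":[(53,79),(232,79),(232,240),(63,240)],"wide":[(447,55),(674,57),(660,265),(446,264)]}
xm=-20.
for it in range(6):
    p0=RC+rz@[xm,0,104.28]; C={}
    for k,q in Q.items():
        X=[]
        for a in q:
            p,v=ray(m,P(a)); X.append(p+v*((p0-p)@n)/(v@n))
        X=np.array(X); C[k]=X.mean(0)
        if it==5: print(k,C[k].round(1),"rack",(rz.T@(C[k]-RC)).round(1),"w",((X[1]-X[0])@y).round(1),((X[2]-X[3])@y).round(1),"h",((X[3]-X[0])@u).round(1),((X[2]-X[1])@u).round(1))
    xm+= np.mean([ (c-p0)@u for c in C.values()])/np.cos(np.pi/6)*1.0 if False else np.mean([(rz.T@(c-RC))[0]-xm for c in C.values()])
m=json.load(open("pics/w_test.json")); print(plane(m,(316.4,218.6),130).round(1))
# cross-check with side view, outer corners of wide rim
```

```text
narrow [593.1 151.9 104.2] rack [-14.9 -51.6 104.2] w 42.4 41.5 h 40.7 40.7
wide [553.5 243.  104.4] rack [-14.4  47.7 104.4] w 53.5 52.9 h 52.8 52.6
[ 501.2 -103.2  130. ]
```

```bash
cat >> h.py <<'E'
ZP=RP.as_matrix()[:,2]
MW=RC+rz@np.array([-14.7,48.6,104.3]); MN=RC+rz@np.array([-14.7,-51.0,104.3])
E
python3 - <<'E'
from h import *
from bench import imaging,bot,solve_ik
m=imaging.camera_model("side"); print("proj side wide",proj(m,MW),"obs 250.1,322.5; narrow",proj(m,MN),"obs 253.7,282.5")
for d in (80+100+150,150,116): print(solve_ik(MW+ZP*(d-80+0),PK) is not None)
bot.grip(0.75)
bot.movel([537.4,-270.8,200],rot=UP(np.pi*.999),max_speed=120)
bot.movel([537.4,-270.8,106],max_speed=80,threshold=12); bot.dwell(.2)
s=bot.get_state(); print(s["t"],s["tcp_pos"],s["contact_force"])
bot.grip(0.0,60); s=bot.get_state(); print(s["t"],s["tcp_pos"],s["opening"],s["gripper_force"],s["contact_force"])
p=s["tcp_pos"]; bot.movel([p[0],p[1],340],max_speed=150); bot.dwell(.1)
s=bot.get_state(); print(s["t"],s["tcp_pos"],s["opening"],s["gripper_force"],s["contact_force"])
cv2.imwrite("pics/s1.png",imaging.capture("scene"))
E
```

```text
proj side wide [251.08392958 320.3973764 ] obs 250.1,322.5; narrow [256.4078589  281.74006748] obs 253.7,282.5
True
True
True
8.8667 [ 537.66040453 -270.9783897   106.46536877] [-0.89585448 -0.03911962  0.72063481]
9.3167 [ 537.62981262 -271.06886352  106.33227012] 0.2710030587925761 58.9165735244751 [-0.33825421 -1.15752083  1.93814817]
11.125 [ 537.35175484 -270.86171765  339.17113862] 0.27026191840629415 58.83748948574066 [-0.17237283  1.01831766 -1.30130766]
```

View pics/s1.png

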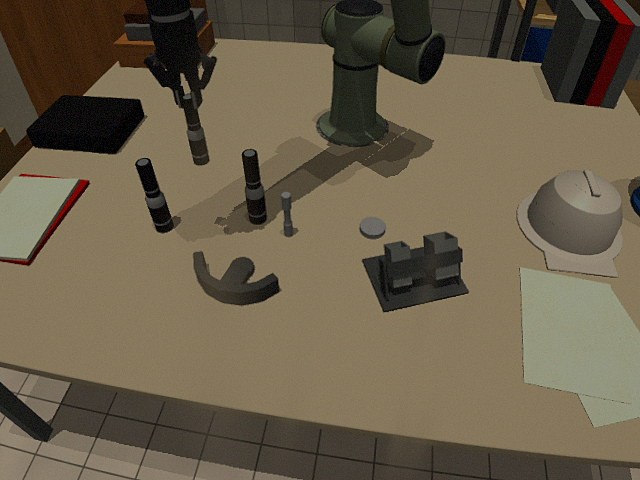

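The microscope is held upright above its place, near (195,130). I'll move it to above the wide pocket and check alignment from the side.

Run:
```python
from h import *
from bench import imaging,bot,solve_ik
L=106.3
bot.move_ptp(list(MW+ZP*(L+70)),PK)
bot.movel(list(MW+ZP*(L+12)),max_speed=100); bot.dwell(.3)
s=bot.get_state(); print(s["t"],s["tcp_pos"]-(MW+ZP*(L+12)),s["orientation"]-np.array(PK),s["qpos"].round(2),s["contact_force"],s["opening"])
im=imaging.capture("side"); cv2.imwrite("pics/side1.png",im)
f=lambda a:cv2.convertScaleAbs(cv2.resize(a[265:355,210:290],(400,450),interpolation=cv2.INTER_CUBIC),alpha=1.3)
cv2.imwrite("pics/z3.png",np.hstack([f(cv2.imread("pics/side0.png")),f(im)]))
```

```text
13.9833 [0.19444504 0.0247284  0.64492094] [0.00026787 0.0010397  0.00010106] [ 0.22 -0.04 -0.8   0.29  0.1  -0.17] [-0.06016682  0.40690287 -1.29520036] 0.2670806532484591
```

View pics/z3.png

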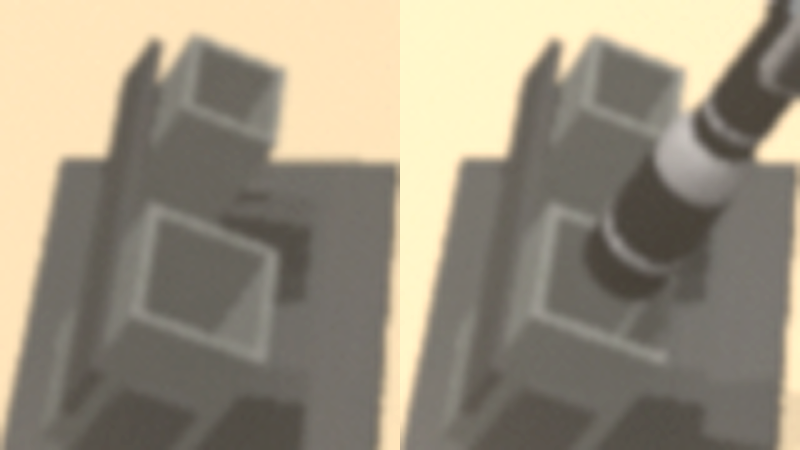

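The rim centres match the projection within 0.5 px, and the microscope's lower end at about (627,262) in the crop lies over the wide mouth. Inserting, guarded.

Run:
```python
from h import *
from bench import imaging,bot
L=106.3
hit=bot.movel(list(MW+ZP*(L-70)),max_speed=60,threshold=8); bot.dwell(.2)
s=bot.get_state(); print(hit,s["t"],"depth",(s["tcp_pos"]-MW)@ZP-L,s["contact_force"],s["opening"])
if not hit:
    bot.grip(0.75); bot.dwell(.3)
    print(bot.get_state()["contact_force"])
    bot.movel(list(MW+ZP*(L+60)),max_speed=150)
    print(bot.get_state()["t"])
    cv2.imwrite("pics/s2.png",np.hstack([cv2.resize(imaging.capture(n)[y:y+150,x:x+150],(400,400)) for n,x,y in (("scene",340,180),("side",180,230))]))
```

```text
False 15.75 depth -69.75573807265908 [-0.35498642  0.62527679 -2.25503773] 0.26814407488929026
[-1.29278587 -0.18628812  0.39990996]
17.5417
```

View pics/s2.png

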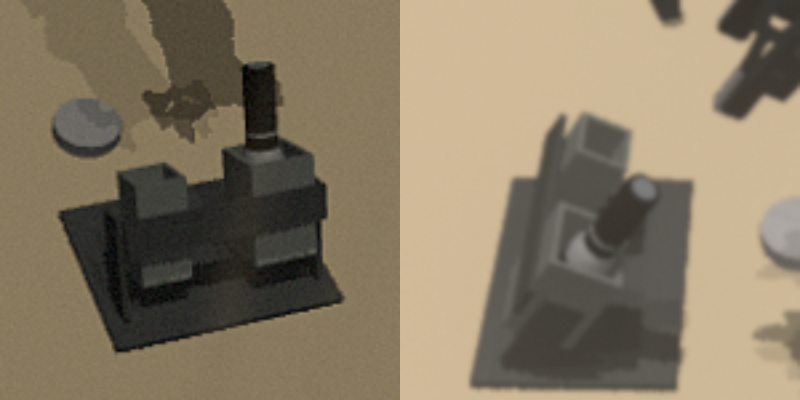

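The microscope stands seated in the wide pocket, its barrel protruding. Now the test piece.

Run:
```python
from h import *
from bench import imaging,bot
bot.move_ptp([500.4,-102.8,210],UP(np.pi*.999))
bot.movel([500.4,-102.8,94],max_speed=100,threshold=12); bot.dwell(.2)
s=bot.get_state(); print(s["t"],s["tcp_pos"],s["contact_force"])
bot.grip(0.0,70); s=bot.get_state(); L=s["tcp_pos"][2]; print(s["tcp_pos"],s["opening"],s["gripper_force"],s["contact_force"])
p=s["tcp_pos"]; bot.movel([p[0],p[1],320],max_speed=150)
bot.move_ptp(list(MN+ZP*(L+80)),PK)
bot.movel(list(MN+ZP*(L+12)),max_speed=100); bot.dwell(.3)
s=bot.get_state(); print(s["t"],L,s["tcp_pos"]-(MN+ZP*(L+12)),s["contact_force"],s["opening"])
open("L","w").write(str(L))
cv2.imwrite("pics/s3.png",np.hstack([cv2.resize(imaging.capture(n)[y:y+100,x:x+100],(400,400),interpolation=cv2.INTER_CUBIC) for n,x,y in (("scene",370,200),("side",200,250))]))
```

```text
20.3333 [ 500.75197634 -102.88276333   94.48636639] [-0.5649554   0.08227016 -0.1202637 ]
[ 500.7756489  -102.99706318   94.36659352] 0.21128702233537586 68.36463689804077 [-1.09739026  0.04634097  3.74426824]
24.5083 94.36659351563249 [ 0.18608223 -0.07517685  0.60920774] [ 0.64862752  0.37586096 -3.56987168] 0.20697160473057338
```

View pics/s3.png

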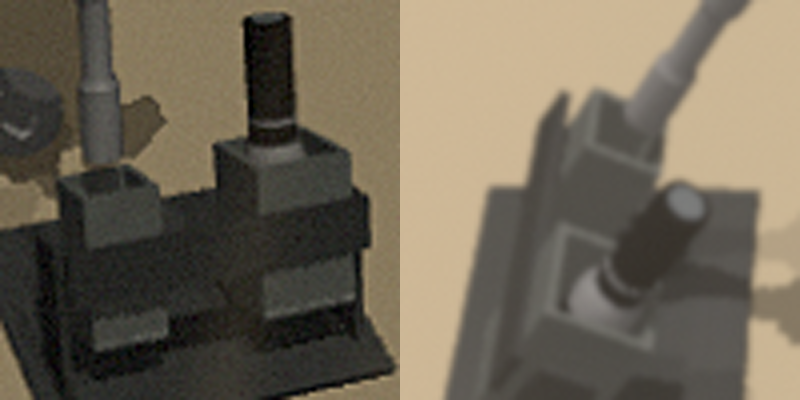

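The test piece's lower end lies over the narrow mouth in both views (scene (103,160), side (645,118)). Inserting.

Run:
```python
from h import *
from bench import imaging,bot
L=float(open("L").read())
hit=bot.movel(list(MN+ZP*(L-70)),max_speed=60,threshold=8); bot.dwell(.2)
s=bot.get_state(); print(hit,s["t"],"depth",(s["tcp_pos"]-MN)@ZP-L,s["contact_force"],s["opening"])
if not hit:
    bot.grip(0.65); bot.dwell(.3)
    print(bot.get_state()["contact_force"])
    bot.movel(list(MN+ZP*(L+90)),max_speed=150); bot.dwell(.5)
    print(bot.get_state()["t"])
    cv2.imwrite("pics/s4.png",np.hstack([cv2.resize(imaging.capture(n)[y:y+h,x:x+h],(400,400)) for n,x,y,h in (("scene",180,120,300),("side",180,230,150))]))
```

```text
False 26.325 depth -69.7463373891704 [ 0.51963923  0.0579715  -4.75490729] 0.2104933926102652
[0.43469693 0.50408976 1.10005985]
28.7917
```

View pics/s4.png

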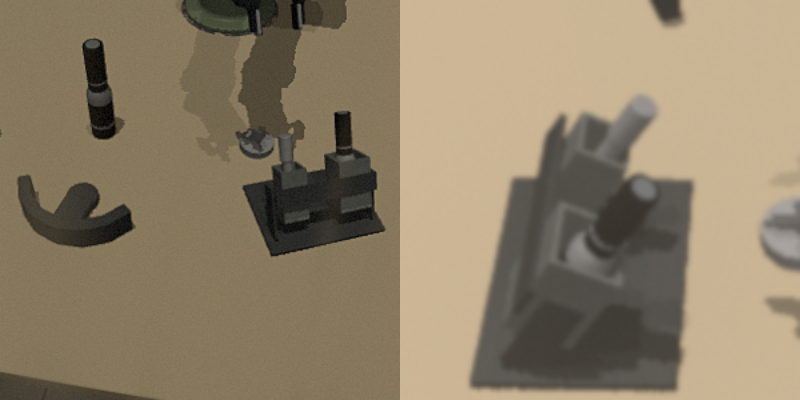

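Both parts stand in their pockets, the gripper is clear, and the casting and block haven't moved. Handing in.

```bash
python3 -c "
from bench import bot
print(bot.sign_off())"
```

```text
the job is handed in; nothing more can be done
None
```

The smallest microscope went wide end down into the wide pocket, then the test piece went end down into the narrow pocket; both stand in place in the final pictures, and I handed the job in at about 29 s with no verdict returned.

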